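Open the docked torch with the unknown thread

ROBOT

A 6-joint arm with a two-finger parallel gripper is mounted at the origin on the work surface. World frame = base frame: x ahead of the robot, y to its left, z up, the work surface at z = 0. Lengths are in m, angles in rad, forces in N, time in s.
With the tool pointing down it reaches from about 0.35 to 0.85 m from the base axis. Payload 8.1 kg.
Tool frame: the origin (TCP) lies on the mounting face of the last link; the fingertips stand 186 mm ahead of it and the grasp point (between the pads) lies 167 mm ahead of it; y points along the fingers, x is the direction in which the jaws open and shut, and the axes are right-handed (so a half turn about y gives the same grasp; the last joint's range is limited). The gripper opens to 93 mm and grips with 3 to 60 N. Pads are 15 mm wide; open, the fingers measure 128 mm over their backs; the gripper's body (75 mm by 188 mm) begins 65 mm behind the grasp point.
Start: joints at [-1.356, 0.13, 1.488, -0, 1.523, -0.085], TCP at [0.177, -0.573, 0.405] pointing down, gripper open.
Joint ranges: [-2.96, 2.96], [-0.89, 2.26], [0.02, 2.5], [-1.34, 4.48], [0, 2.73], [-2.66, 2.66]. Speed limits (rad/s): [2.39, 2.39, 2.79, 3.14, 3.14, 3.14].

INTERFACE

Orientations are given as a rotation vector (axis times angle).
In Python, from plant import robot, imaging gives the robot as it stands.
- The arm moves only by the shell command python3 -m inch 'ROWS' [OPENING] [FORCE]. ROWS is JSON, a list of rows, each an object of numbers: "x", "y", "z": the shift along the tool's x, y, z in mm; "twist": the turn about the tool's y in rad. In form: [{"x": .., "y": .., "z": .., "twist": ..}, ...]. A call has 1 to 12 rows; each row shifts and turns the commanded pose from where the row before left it, along the tool's axes as they then stand; what a row does not reach is not made up. A row lasts 1/10 s, in which the tool goes at most 50 mm and 8.59 degrees, less where a joint would pass 70% of its speed; a pose out of reach is approached as far as the arm can. A call with a gripper value outside its range is refused whole. OPENING is the gripper command: -1 is shut, 1 is fully open, values between are in proportion, set as the call begins (- or left out, the last holds). The fingers move at their own pace and stop on an object; FORCE is the grip in N (left out, the last holds). Time passes only in rows, so rows that do not move let the fingers close. It gives the time, the measured TCP pose, the force and the opening at its end, in the units of the state.
- robot.read_state(): the state, without advancing time (a new reading comes with each control period).
- imaging.read_camera(name): name is "scene" or "top" or "wrist"; returns a dict with "color" (384x512x3 uint8, red, green, blue), "depth" (384x512 float32, m along the optical axis (not along the pixel's ray), 0 where there is no reading), "fx", "fy", "cx", "cy" (pixels), "rvec" (rotation vector, rad) and "tvec" (3), from world to camera coordinates, as OpenCV has them; the wrist camera has in their place "tool_from_camera" (4x4, takes a point from camera to tool coordinates, whose origin is the TCP and whose axes are the tool frame's). Camera axes: x right, y down, z forward; pixel columns grow to the right and rows downward; lengths in m; the calibration is good to about 2 mm. A picture is of the moment at which its call begins: read the wrist's pose just before it.
- robot.close_job(): hands the job in, once; it reports no verdict.
The state is a dict: "t": time; "q": joint angles; "dq": joint speeds; "joint_torque": joint torques, N m; "tool_pos": TCP position; "orientation": TCP orientation; "force": force on the tool from outside, world axes, zero at the start; "wrist_torque": the same for the moment, N m; "opening": finger opening in m.
Only numpy, scipy, OpenCV 4.12 (cv2) and the standard library are available. Lean on these libraries where they do the work, as an engineer would, in place of code of your own. Each camera call takes 0.05 s, during which the arm holds its last target.

TASK

Turn the charging dock's selector to its off position, the thick mark with the raised dot, and only then unscrew and take off the tail cap of the torch that stands in the dock. Nobody remembers whether the cap has a right-hand or a left-hand thread, so find out which way it loosens. Finish while still holding the cap in the gripper, upright and still, lifted right off and a few centimetres above the torch; leave the selector at off and do not disturb the compass, the dividers or the paperweight.

Things in the scene. Friction and masses are not known exactly. Their poses are not given: they have to be found in the camera images.
- dock: Grey plastic charging dock fixed to the table, 100 mm (x) by 290 mm (y from -125 to 165), 30 mm high. Origin: on the table; z up. In its frame the selector's axis stands at (0, -70) mm, the torch's at (0, 70), a 46 mm square block 86 mm high at (0, 142). The black torch stands head down, fixed: a 68 mm wide cup to 45 mm high, the torch 42 mm wide, a 50 mm collar from 65 to 94.5 mm high.
- torch_mouth (a point): Centre of the torch's open upper end, 95 mm above the table, on which the cap's flat underside rests. Fixed to the dock, same axes. A 10 mm thick plate with a cross-shaped opening lies below it; the cap's cross bar passes it only at the loosened angle.
- cap: Tail cap of the torch: a plain black ribbed drum, 44 mm diameter, 30 mm high, 85 to 160 g, loose but locked on the torch. Origin: centre of the drum's underside, at the start 95 mm above the table (drum top at 125 mm); z up. A stem with a cross bar reaches 22.5 mm below the origin into the torch. Still on, it can be pulled up 1.5 mm and is then held fast.
- cap_top (a point): Centre of the cap's top face, 30 mm above its origin. One way round the cap turns some 10 degrees (6 to 14) and stops dead; the other way, which differs from start to start and cannot be seen, it turns lightly some 46 degrees (42 to 50) to a dead stop, the loosened angle, where it lifts straight out. Turning does not raise it. Pressed on a stop it rubs: ease off or regrip before lifting.
- selector (a joint): Angle of the selector knob in rad, growing clockwise seen from above. It clicks into four detents at 0, 0.5, 1.0 and 1.5, with stops just beyond the outer two. Off is 1.0, the thick mark with the dot; the others have thin short marks. It starts somewhere from 0 to 0.6. It takes up to 0.15 Nm to turn between detents and snaps to the nearest one when let go.
- selector_grip (a point): On the selector's axis at the height to grip, 58 mm above the table. The knob is a black upright bar 44 mm long, 14 mm thick, its top 68 mm above the table, standing on a 48 mm wide disc whose top is 38 mm above the table. The point turns with the knob: its x axis runs along the bar to the pointer end.
- selector_pointer (a point): The pointer end of the selector's bar (with a bright metal line), 22 mm from its axis, at its top, 68 mm above the table; turns with the knob.
- off_mark (a point): The raised black dot, 8 mm wide, at the outer end of the thick off mark on the dial, 37.5 mm from the selector's axis, 35 mm above the table. The pointer points at it when the selector is at off.
- compass: Bystander: grey round plastic compass, 68 mm diameter, 25 mm high, loose on the table. Origin: centre of its underside.
- dividers: Bystander: stainless steel dividers lying flat, about 125 x 45 x 9 mm, loose. Origin: on the table near their middle; x runs to the hinge end.
- paperweight: Bystander: green glass dome paperweight, 70 mm diameter, 37 mm high, loose. Origin: centre of its underside.
Mind the look-alikes: they are no part of the job. There is more than one size of the cap; the job needs the middle-sized.

How it is judged:
On the way, in this order (a step that is already met when the one before it is completed fails the run):
1. the selector is at off (1.0 rad within 0.12) with the cap still on the torch (value of joint selector between 0.88 and 1.12 rad and z of cap in the frame of dock below 0.105 m), for 0.3 s.
2. the cap is lifted off the torch in the gripper (z of cap in the frame of dock above 0.12 m and contact force between the fingers and cap above 2 N and angle between cap's own z axis and vertical below 0.35 rad), for 0.3 s.
At the end, for the whole second after the job is handed in: The gripper's fingers hold the cap (over 2 N), still (under 30 mm/s), upright within 20 degrees, its underside at least 120 mm above the table (25 mm above the torch's rim), not touching the dock or torch; the selector is at off, 1.0 rad within 0.12 (all of step 2 and value of joint selector between 0.88 and 1.12 rad and linear speed of cap below 0.03 m/s and contact force between cap and dock below 0.1 N); the arm keeps its last pose, push and grip.
It fails at once if the compass is moved more than 30 mm (distance of compass from where it was at the start of the episode above 0.03 m).
It fails at once if the dividers is moved more than 30 mm (distance of dividers from where it was at the start of the episode above 0.03 m).
It fails at once if the paperweight is moved more than 30 mm (distance of paperweight from where it was at the start of the episode above 0.03 m).
It also fails if it takes over 58 s, if anything falls off the work surface, if the arm or the gripper's body presses on something with over 40 N, if the wrist force passes 120 N, or if a joint passes its speed limit or range.

## Working session

There is one attempt and no reset: what is moved stays moved. The work goes in short steps, Python scripts to look and compute and a shell command to move; the robot and the scene stay as the last step left them, time stands still between calls to the robot, and variables do not carry over. Pictures are saved under pics/ and viewed, and the job is handed in when it is done.

```bash
mkdir -p pics; ls
cat > h.py <<'E'
import numpy as np,cv2
from plant import robot,imaging
def grab(n,tag):
    s=robot.read_state(); c=imaging.read_camera(n)
    np.save(f'pics/{tag}.npy',{'c':c,'s':s},allow_pickle=True)
    cv2.imwrite(f'pics/{tag}.png',c['color'][:,:,::-1]); return c,s
def load(tag):
    d=np.load(f'pics/{tag}.npy',allow_pickle=True).item(); return d['c'],d['s']
def pose(c,s):
    "world_from_cam R,t"
    if 'tool_from_camera' in c:
        T=np.eye(4);T[:3,:3]=cv2.Rodrigues(np.array(s['orientation'],float))[0];T[:3,3]=s['tool_pos']
        T=T@np.array(c['tool_from_camera']); return T[:3,:3],T[:3,3]
    R=cv2.Rodrigues(np.array(c['rvec'],float))[0]; return R.T,-R.T@np.array(c['tvec']).ravel()
def ray(c,s,u,v,z):
    "hit plane world z"
    R,t=pose(c,s); d=R@np.array([(u-c['cx'])/c['fx'],(v-c['cy'])/c['fy'],1]); return t+d*(z-t[2])/d[2]
def dep(c,s,u,v):
    R,t=pose(c,s); D=c['depth'][int(v),int(u)]; return t+R@(D*np.array([(u-c['cx'])/c['fx'],(v-c['cy'])/c['fy'],1]))
def proj(c,s,P):
    R,t=pose(c,s); p=R.T@(np.array(P)-t); return c['fx']*p[0]/p[2]+c['cx'],c['fy']*p[1]/p[2]+c['cy']
def crop(tag,u0,u1,v0,v1,k,out):
    c,s=load(tag); cv2.imwrite(f'pics/{out}.png',cv2.resize(c['color'][v0:v1,u0:u1,::-1],None,fx=k,fy=k,interpolation=cv2.INTER_CUBIC))
E
python3 - <<'E'
from h import *
for n in('scene','top','wrist'): grab(n,n+'0')
s=robot.read_state();print(s)
E
```

```text
pics
{'t': 0.15, 'q': array([-1.35641100e+00,  1.30977974e-01,  1.48898968e+00, -3.75635629e-05,
        1.52303834e+00, -8.53737858e-02]), 'dq': array([-0.00018672, -0.00133698, -0.00380384, -0.0003654 , -0.0003519 ,
       -0.00071956]), 'joint_torque': array([ 1.79615225e-03, -5.60477006e+01, -4.92334199e+01,  7.69796083e-02,
        3.06105916e-02, -8.92403796e-05]), 'tool_pos': array([ 0.17716667, -0.57306615,  0.40395572]), 'orientation': array([-1.3352941 ,  0.98636859, -0.98456483]), 'force': array([-0.53659209,  0.26657295,  0.52749572]), 'wrist_torque': array([-0.03625927,  0.00294693, -0.02993272]), 'opening': 0.09292638256833576}
```

View pics/scene0.png

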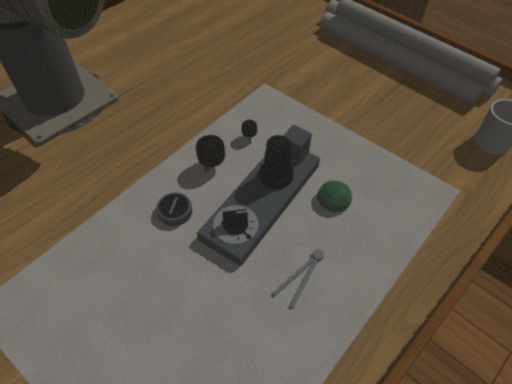

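View pics/top0.png

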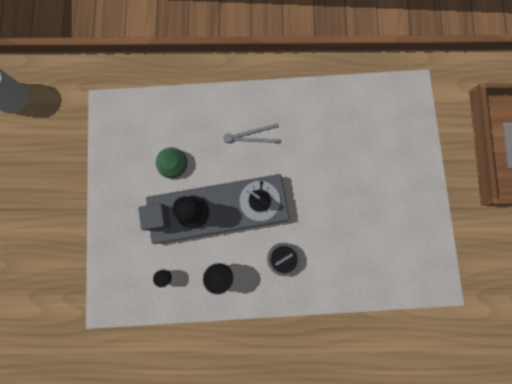

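View pics/wrist0.png

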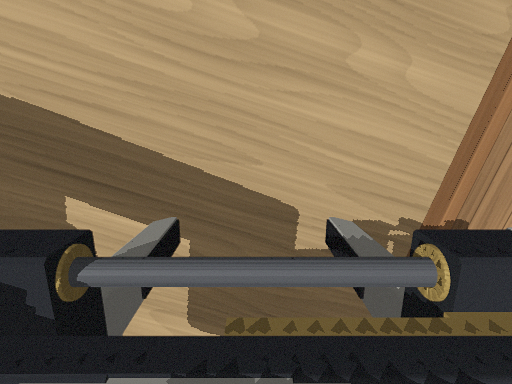

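The top view shows the dock at about (218,208), its block at (151,217), the torch with cap at (187,210) and the selector at (260,200). Loose drums stand at (162,278) (small) and (218,278) (large). The compass is at (284,259), the paperweight at (172,163) and the dividers at (250,135).

Candidates for the cap, in the top view: the drum on the torch (187,210), the small loose drum (162,278) and the large loose drum (218,278). I choose the one on the torch and will check it in a close crop.

Run:
```python
from h import *
crop('top0',135,295,165,250,5,'topc')
crop('scene0',190,330,115,265,4,'scenec')
c,s=load('top0')
print(pose(c,s),c['fx'])
for u,v in((186,206),(162,278),(218,278),(151,217),(260,201)): print(u,v,dep(c,s,u,v).round(4))
```

```text
(array([[-0.00233392, -0.98848276,  0.15131549],
       [-0.99994765,  0.00381436,  0.00949429],
       [-0.00996211, -0.15128541, -0.98843992]]), array([0.49441032, 0.04565019, 0.75155819])) 348.7734882584168
186 206 [0.5567 0.1698 0.125 ]
162 278 [0.4218 0.2299 0.0431]
218 278 [0.4246 0.1159 0.0716]
151 217 [0.5395 0.2433 0.0883]
260 201 [0.5718 0.0352 0.0676]
```

View pics/topc.png

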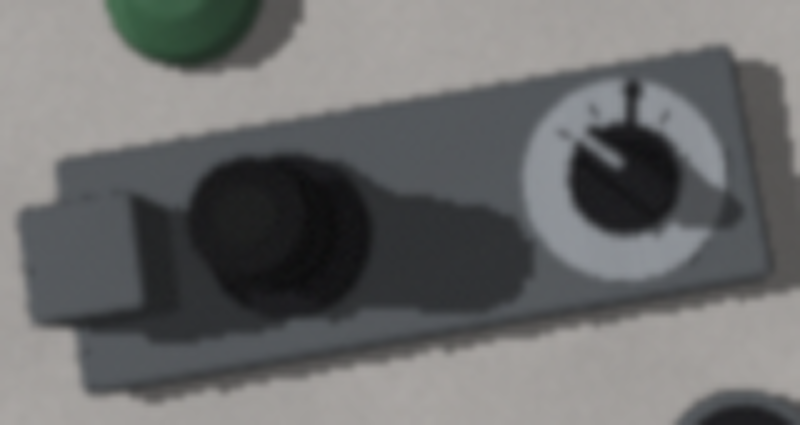

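View pics/scenec.png

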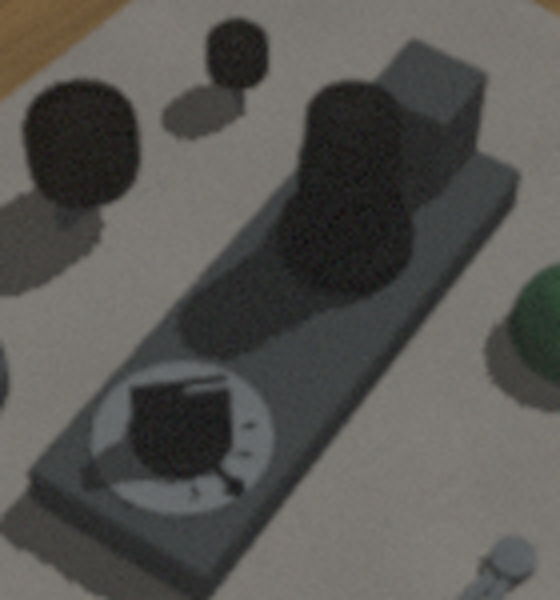

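The top crop shows the selector with its bright pointer line near crop (600,148). The detent marks are at (562,132), (595,108), thick with the dot at (632,88), and (665,118). The drum on the torch has its top at 125 mm, as the cap should, while the small and large drums stand loose on the table. Next I work out the dock pose.

Run:
```python
from h import *
c,s=load('top0')
f=lambda u,v,z:ray(c,s,135+(u-2)/5,165+(v-2)/5,z)[:2]
P=[f(725,47,.03),f(770,272,.03),f(88,392,.03),f(60,160,.03)]
print(np.round(P,4))
# dock corners: dock y=-125 end is right; x: up in image =+x
M=[(.05,-.125),(-.05,-.125),(-.05,.165),(.05,.165)]
M=np.array(M);P=np.array(P);a=M-M.mean(0);b=P-P.mean(0)
th=np.arctan2((a[:,0]*b[:,1]-a[:,1]*b[:,0]).sum(),(a*b).sum())
R=np.array([[np.cos(th),-np.sin(th)],[np.sin(th),np.cos(th)]])
o=P.mean(0)-R@M.mean(0)
print('yaw',th,'o',o,'res',(P-(M@R.T+o)).round(4).tolist())
w=lambda x,y:R@np.array([x,y])+o
print('sel',w(0,-.07),'torch',w(0,.07))
print('dial ctr',f(624,180,.035),'dot',f(632,88,.035),'cap top img',f(249,215,.125))
p0=f(585,130,.068);p1=f(620,160,.068);print('ptr',p0,p1)
# height maps : points with z band
D=c['depth'];vv,uu=np.mgrid[:384,:512];Rw,t=pose(c,s)
X=np.stack([(uu-c['cx'])/c['fx']*D,(vv-c['cy'])/c['fy']*D,D],-1)@Rw.T+t
def band(x,y,r,z0,z1):
    m=(np.hypot(X[...,0]-x,X[...,1]-y)<r)&(X[...,2]>z0)&(X[...,2]<z1); return X[m]
A=band(*w(0,.07),.04,.115,.135);print('cap',len(A),A.mean(0),(A.max(0)+A.min(0))/2,np.ptp(A,0))
B=band(*w(0,-.07),.035,.06,.075);print('bar',len(B),B.mean(0),np.ptp(B,0))
u_,s_,v_=np.linalg.svd((B-B.mean(0))[:,:2],full_matrices=False);print(v_,s_)
E=band(*w(0,.142),.05,.08,.095);print('block',len(E),(E.max(0)+E.min(0))/2,w(0,.142))
```

```text
[[ 0.633  -0.0069]
 [ 0.5385 -0.0241]
 [ 0.4902  0.256 ]
 [ 0.5861  0.2717]]
yaw 0.16889929496437475 o [0.56530733 0.10447147] res [[-0.0026, 0.0035], [0.0014, 0.0031], [0.002, -0.0027], [-0.0008, -0.0039]]
sel [0.57707414 0.03546754] torch [0.55354051 0.1734754 ]
dial ctr [0.57627887 0.03598805] dot [0.61480878 0.03243212] cap top img [0.553759   0.17261775]
ptr [0.59247583 0.05175782] [0.580457   0.03796598]
cap 484 [0.55273392 0.17252297 0.1250643 ] [0.55366932 0.17319927 0.12279533] [0.04426122 0.0444309  0.01325969]
bar 162 [0.57620329 0.03571767 0.06794042] [0.03408332 0.0394417  0.0106947 ]
[[-0.61194568 -0.79089979]
 [-0.79089979  0.61194568]] [0.15935247 0.05303056]
block 579 [0.54172174 0.24438653 0.08482315] [0.54143749 0.24445086]
```

```bash
cat >> h.py <<'E'
def tool():
    s=robot.read_state();R=cv2.Rodrigues(np.array(s['orientation'],float))[0];return s,R
def go(x,y,z,yaw):
    "shift in tool axes for grasp point target, and twist; shift first"
    s,R=tool();g=s['tool_pos']+.167*R[:,1]
    a=np.arctan2(R[1,0],R[0,0]);tw=-(yaw-a+np.pi)%(2*np.pi)-np.pi
    d=R.T@(np.array([x,y,z])-g)*1000
    print('t',s['t'],'g',g.round(4),'yaw',round(a,3),'down',R[:,1].round(3),'q1,5,6',s['q'][[0,4,5]].round(2),'F',s['force'].round(1),'T',s['wrist_torque'].round(2),'op',round(s['opening'],4))
    print('tool shift mm',d.round(1),'twist',round(tw,3))
E
python3 - <<'E'
from h import *
go(.5765,.0357,.2,-.658)
E
```

```text
t 0.15 g [ 0.1771 -0.5728  0.237 ] yaw -1.271 down [-0.     0.001 -1.   ] q1,5,6 [-1.36  1.52 -0.09] F [-0.5  0.3  0.5] T [-0.04  0.   -0.03] op 0.0929
tool shift mm [-463.4   37.7  561.3] twist -0.613
```

```bash
python3 -m inch '[{"x":-15,"z":18},{"x":-25,"z":30},{"x":-25,"z":30},{"x":-25,"z":30},{"x":-25,"z":30},{"x":-25,"z":30},{"x":-25,"z":30},{"x":-25,"z":30},{"x":-25,"z":30},{"x":-25,"z":30},{"x":-25,"z":30},{"x":-25,"z":30}]' 0.2 30; python3 -m inch '[{"x":-28,"z":34},{"x":-28,"z":34},{"x":-28,"z":34},{"x":-28,"z":34},{"x":-28,"z":34},{"twist":-0.12},{"twist":-0.13},{"twist":-0.13},{"twist":-0.13},{"twist":-0.1}]'
python3 - <<'E'
from h import *
go(.5765,.0357,.2,-.658)
grab('wrist','w1')
E
```

```text
t 0.15 g [ 0.1771 -0.5728  0.237 ] yaw -1.271 down [-0.     0.001 -1.   ] q1,5,6 [-1.36  1.52 -0.09] F [-0.5  0.3  0.5] T [-0.04  0.   -0.03] op 0.0929
tool shift mm [-463.4   37.7  561.3] twist -0.613$[0]: bad value
$[0]: bad value
```

View pics/w1.png

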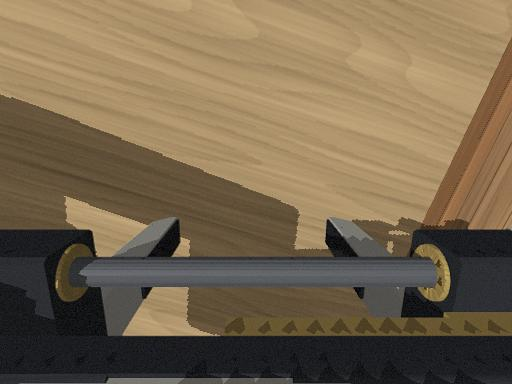

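The arm did not move: both calls were refused, so each row seems to need all four keys.

```bash
python3 -m inch '[{"x":-15,"y":0,"z":18,"twist":0},{"x":-25,"y":0,"z":30,"twist":0},{"x":-25,"y":0,"z":30,"twist":0},{"x":-25,"y":0,"z":30,"twist":0},{"x":-25,"y":0,"z":30,"twist":0},{"x":-25,"y":0,"z":30,"twist":0},{"x":-25,"y":0,"z":30,"twist":0},{"x":-25,"y":0,"z":30,"twist":0},{"x":-25,"y":0,"z":30,"twist":0},{"x":-25,"y":0,"z":30,"twist":0},{"x":-25,"y":0,"z":30,"twist":0},{"x":-25,"y":0,"z":30,"twist":0}]' 0.2 30
python3 - <<'E'
from h import *
go(.5765,.0357,.2,-.658)
E
```

```text
t: 1.4
tool_pos: [0.4246, -0.1919, 0.4048]
orientation: [-1.336, 0.985, -0.986]
force: [1.2, -0.4, 1.6]
opening: 0.0556
t 1.4 g [ 0.4246 -0.1919  0.2378] yaw -1.271 down [ 0. -0. -1.] q1,5,6 [-0.53  1.54  0.74] F [ 1.2 -0.4  1.6] T [-0.02 -0.04 -0.01] op 0.0556
tool shift mm [-172.6   37.8  212.3] twist -0.613
```

```bash
python3 -m inch '[{"x":-25,"y":0,"z":30,"twist":0},{"x":-25,"y":0,"z":30,"twist":0},{"x":-25,"y":0,"z":30,"twist":0},{"x":-25,"y":0,"z":30,"twist":0},{"x":-25,"y":0,"z":30,"twist":0},{"x":-25,"y":0,"z":30,"twist":0},{"x":-22,"y":0,"z":32,"twist":0},{"x":0,"y":0,"z":0,"twist":-0.12},{"x":0,"y":0,"z":0,"twist":-0.13},{"x":0,"y":0,"z":0,"twist":-0.13},{"x":0,"y":0,"z":0,"twist":-0.13},{"x":0,"y":0,"z":0,"twist":-0.1}]'
python3 - <<'E'
from h import *
go(.5765,.0357,.12,-.658)
grab('wrist','w1');go(.5765,.0357,.06,-.658)
E
```

```text
t: 2.6
tool_pos: [0.5757, 0.0336, 0.4044]
orientation: [-1.509, 0.514, -0.513]
force: [-1.2, 0.4, -0.4]
opening: 0.0559
t 2.6 g [0.5756 0.0336 0.2374] yaw -0.656 down [-0.001  0.    -1.   ] q1,5,6 [-0.03  1.52  0.63] F [-1.2  0.4 -0.4] T [-0.02 -0.05 -0.01] op 0.0559
tool shift mm [ -0.5 117.4   2.2] twist 0.002
t 2.65 g [0.5756 0.0336 0.2374] yaw -0.65 down [-0.001  0.    -1.   ] q1,5,6 [-0.03  1.52  0.62] F [ 0.6  0.6 -0.4] T [-0.03 -0.03  0.01] op 0.0558
tool shift mm [ -0.5 177.4   2.2] twist 0.008
```

View pics/w1.png

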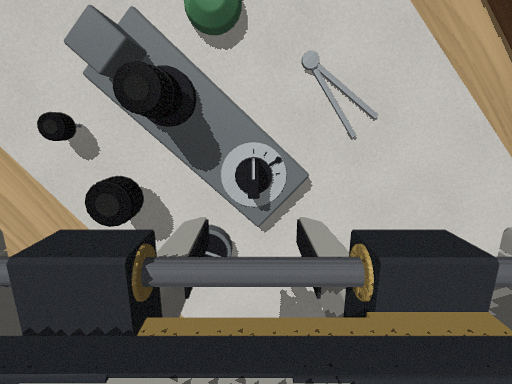

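The wrist view shows the selector at (254,175). Its bar is square to the jaws and the pointer is at the first thin mark. The dot is at (278,160), clockwise of it. I refine the bar centre from depth.

Run:
```python
from h import *
c,s=load('w1');D=c['depth'];vv,uu=np.mgrid[:384,:512];Rw,t=pose(c,s)
X=np.stack([(uu-c['cx'])/c['fx']*D,(vv-c['cy'])/c['fy']*D,D],-1)@Rw.T+t
def band(x,y,r,z0,z1):
    m=(D>0)&(np.hypot(X[...,0]-x,X[...,1]-y)<r)&(X[...,2]>z0)&(X[...,2]<z1); return X[m]
B=band(.5765,.0357,.03,.062,.074);d=np.array([.612,.791]);n=np.array([-.791,.612])
print(len(B),B.mean(0));k=B[:,:2]
for e in(d,n): q=k@e;print((q.min()+q.max())/2-np.array([.5765,.0357])@e,np.ptp(q))
A=band(.5535,.173,.04,.12,.13);print('cap',len(A),(A.max(0)+A.min(0))/2,np.ptp(A,0))
u_,s_,v_=np.linalg.svd((B-B.mean(0))[:,:2],full_matrices=False);print(v_[0],s_)
```

```text
453 [0.5789598  0.03410789 0.06820282]
6.308010590572177e-05 0.04452270607151104
-0.003022457933734346 0.01301710624900354
cap 2100 [0.55469891 0.17101822 0.12449104] [0.04423158 0.04314412 0.00894359]
[-0.6069466  -0.79474261] [0.2744773 0.0842798]
```

```bash
python3 - <<'E'
from h import *
go(.578,.0347,.11,-.651)
E
python3 -m inch '[{"x":1,"y":25,"z":1,"twist":0},{"x":0,"y":40,"z":1,"twist":0},{"x":0,"y":40,"z":0,"twist":0},{"x":0,"y":22,"z":0,"twist":0},{"x":0,"y":0,"z":0,"twist":0}]'
python3 - <<'E'
from h import *
go(.578,.0347,.06,-.651)
c,s=grab('wrist','w2');D=c['depth'];vv,uu=np.mgrid[:384,:512];Rw,t=pose(c,s)
X=np.stack([(uu-c['cx'])/c['fx']*D,(vv-c['cy'])/c['fy']*D,D],-1)@Rw.T+t
m=(D>0)&(np.hypot(X[...,0]-.578,X[...,1]-.0347)<.035)&(X[...,2]>.06)&(X[...,2]<.074);B=X[m]
d=np.array([.607,.795]);n=np.array([-.795,.607]);k=B[:,:2]
print(len(B))
for e in(d,n): q=k@e;print((q.min()+q.max())/2-np.array([.578,.0347])@e,np.ptp(q))
E
```

```text
t 2.65 g [0.5756 0.0336 0.2374] yaw -0.65 down [-0.001  0.    -1.   ] q1,5,6 [-0.03  1.52  0.62] F [ 0.6  0.6 -0.4] T [-0.03 -0.03  0.01] op 0.0558
tool shift mm [  1.3 127.4   2.3] twist 0.001
t: 3.15
tool_pos: [0.5758, 0.0345, 0.2731]
orientation: [-1.51, 0.525, -0.513]
force: [-1.1, 0.4, -1.0]
opening: 0.0559
t 3.15 g [0.5744 0.0346 0.1061] yaw -0.663 down [-0.008  0.    -1.   ] q1,5,6 [-0.03  1.29  0.63] F [-1.1  0.4 -1. ] T [-0.06  0.05  0.01] op 0.0559
tool shift mm [ 3.  46.1  2.5] twist -0.012
1219
0.0002856138889201776 0.04457576835222549
-0.0006907723136406752 0.014079577460491655
```

View pics/w2.png

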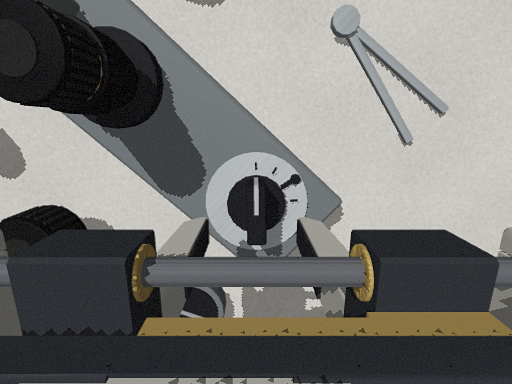

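The wrist view shows the bar at (256,205) centred between the fingers, with the pointer at the first mark and the dot at (295,180). I go down and grip.

```bash
python3 -m inch '[{"x":3,"y":12,"z":2,"twist":0},{"x":0,"y":15,"z":0,"twist":0},{"x":0,"y":15,"z":0,"twist":0},{"x":0,"y":4,"z":0,"twist":0},{"x":0,"y":0,"z":0,"twist":0}]'
python3 - <<'E'
from h import *
go(.5784,.0347,.06,-.651)
E
python3 -m inch '[{"x":0,"y":0,"z":0,"twist":0},{"x":0,"y":0,"z":0,"twist":0},{"x":0,"y":0,"z":0,"twist":0},{"x":0,"y":0,"z":0,"twist":0},{"x":0,"y":0,"z":0,"twist":0},{"x":0,"y":0,"z":0,"twist":0},{"x":0,"y":0,"z":0,"twist":0}]' -1 25
python3 - <<'E'
from h import *
go(.5784,.0347,.06,-.651)
E
```

```text
t: 3.7
tool_pos: [0.5808, 0.0343, 0.2303]
orientation: [-1.509, 0.519, -0.516]
force: [0.0, 1.5, -0.0]
opening: 0.0557
t 3.7 g [0.5804 0.0343 0.0633] yaw -0.661 down [-0.002  0.    -1.   ] q1,5,6 [-0.03  1.21  0.63] F [ 0.   1.5 -0. ] T [ 0.02 -0.01  0.01] op 0.0557
tool shift mm [-1.8  3.3 -0.9] twist -0.01
t: 4.4
tool_pos: [0.58, 0.0358, 0.2319]
orientation: [-1.507, 0.521, -0.512]
force: [-12.3, 8.6, 12.7]
opening: 0.014
t 4.4 g [0.5792 0.0363 0.0649] yaw -0.661 down [-0.005  0.003 -1.   ] q1,5,6 [-0.03  1.21  0.63] F [-12.3   8.6  12.7] T [ 1.5   2.32 -0.07] op 0.014
tool shift mm [ 0.3  4.9 -1.7] twist -0.01
```

```bash
python3 -m inch '[{"x":-1.5,"y":0,"z":-1,"twist":0},{"x":0,"y":0,"z":0,"twist":0},{"x":0,"y":0,"z":0,"twist":0}]'
python3 - <<'E'
from h import *
go(.5784,.0347,.06,-.651)
E
```

```text
t: 4.7
tool_pos: [0.5792, 0.0358, 0.232]
orientation: [-1.506, 0.518, -0.515]
force: [-3.7, 7.9, 4.5]
opening: 0.0139
t 4.7 g [0.579  0.0363 0.065 ] yaw -0.66 down [-0.001  0.003 -1.   ] q1,5,6 [-0.03  1.21  0.63] F [-3.7  7.9  4.5] T [ 1.41  0.71 -0.  ] op 0.0139
tool shift mm [ 0.5  5.  -1.6] twist -0.009
```

```bash
python3 -m inch '[{"x":0,"y":0,"z":0,"twist":0.08},{"x":0,"y":0,"z":0,"twist":0.1},{"x":0,"y":0,"z":0,"twist":0.1},{"x":0,"y":0,"z":0,"twist":0.1},{"x":0,"y":0,"z":0,"twist":0.1},{"x":0,"y":0,"z":0,"twist":0}]'
python3 - <<'E'
from h import *
go(.5784,.0347,.06,-.651)
E
```

```text
t: 5.3
tool_pos: [0.5795, 0.0353, 0.2321]
orientation: [-1.38, 0.89, -0.889]
force: [-1.5, 4.6, 3.1]
opening: 0.0139
t 5.3 g [0.5795 0.0356 0.0651] yaw -1.144 down [-0.     0.002 -1.   ] q1,5,6 [-0.03  1.21  1.12] F [-1.5  4.6  3.1] T [ 0.98  0.24 -0.04] op 0.0139
tool shift mm [ 0.4  5.1 -1.4] twist -0.493
```

```bash
python3 -m inch '[{"x":0,"y":0,"z":0,"twist":0.1},{"x":0,"y":0,"z":0,"twist":0.1},{"x":0,"y":0,"z":0,"twist":0.1},{"x":0,"y":0,"z":0,"twist":0.1},{"x":0,"y":0,"z":0,"twist":0.1},{"x":0,"y":0,"z":0,"twist":0.02},{"x":0,"y":0,"z":0,"twist":0}]'
python3 - <<'E'
from h import *
go(.5784,.0347,.06,-.651)
E
python3 -m inch '[{"x":0,"y":0,"z":0,"twist":0},{"x":0,"y":0,"z":0,"twist":0},{"x":0,"y":0,"z":0,"twist":0},{"x":0,"y":0,"z":0,"twist":0},{"x":0,"y":-25,"z":0,"twist":0},{"x":0,"y":-35,"z":0,"twist":0},{"x":0,"y":-35,"z":0,"twist":0},{"x":0,"y":-35,"z":0,"twist":0},{"x":0,"y":0,"z":0,"twist":0}]' 0.2 25
python3 - <<'E'
from h import *
c,s=grab('wrist','w3');go(.554,.172,.2,-.3);grab('top','top3')
crop('top3',135,295,165,250,5,'topc3')
E
```

```text
t: 6.0
tool_pos: [0.5796, 0.0347, 0.232]
orientation: [-1.166, 1.274, -1.274]
force: [-1.2, 2.8, 3.6]
opening: 0.0137
t 6.0 g [0.5797 0.0348 0.065 ] yaw -1.659 down [ 0.     0.001 -1.   ] q1,5,6 [-0.03  1.21  1.63] F [-1.2  2.8  3.6] T [ 0.64  0.31 -0.06] op 0.0137
tool shift mm [ 0.2  5.  -1.2] twist -1.008
t: 6.9
tool_pos: [0.5813, 0.0343, 0.3684]
orientation: [-1.158, 1.268, -1.28]
force: [0.7, -0.4, 0.6]
opening: 0.0557
t 6.95 g [0.5817 0.0342 0.1983] yaw -1.661 down [ 0.006 -0.    -1.   ] q1,5,6 [-0.03  1.44  1.63] F [ 0.1 -0.1 -0.6] T [ 0.04 -0.02  0.  ] op 0.0557
tool shift mm [-134.7   -1.9  -40. ] twist -1.361
```

View pics/w3.png

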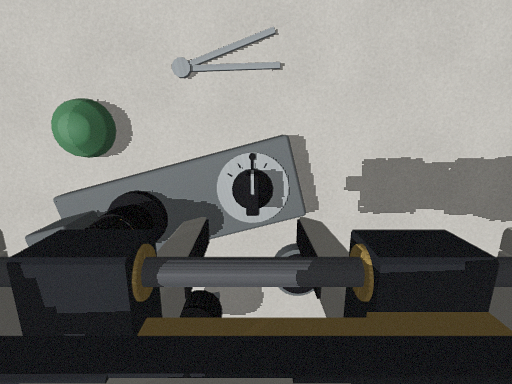

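The selector's pointer now lies on the thick mark with the dot at (253,156), so it is off. I go on to the cap.

```bash
python3 -m inch '[{"x":-20,"y":0,"z":-6,"twist":0},{"x":-35,"y":0,"z":-10,"twist":0},{"x":-35,"y":0,"z":-10,"twist":0},{"x":-30,"y":0,"z":-9,"twist":0},{"x":-15,"y":0,"z":-5,"twist":0},{"x":0,"y":0,"z":0,"twist":-0.1},{"x":0,"y":0,"z":0,"twist":-0.14},{"x":0,"y":0,"z":0,"twist":-0.14},{"x":0,"y":0,"z":0,"twist":-0.14},{"x":0,"y":0,"z":0,"twist":-0.14},{"x":0,"y":0,"z":0,"twist":-0.14},{"x":0,"y":0,"z":0,"twist":-0.14}]' 0.5 25; python3 -m inch '[{"x":0,"y":0,"z":0,"twist":-0.14},{"x":0,"y":0,"z":0,"twist":-0.14},{"x":0,"y":0,"z":0,"twist":-0.14},{"x":0,"y":0,"z":0,"twist":0},{"x":0,"y":0,"z":0,"twist":0}]';python3 - <<'E'
from h import *
go(.554,.172,.118,-.3);c,s=grab('wrist','w4')
D=c['depth'];vv,uu=np.mgrid[:384,:512];Rw,t=pose(c,s)
X=np.stack([(uu-c['cx'])/c['fx']*D,(vv-c['cy'])/c['fy']*D,D],-1)@Rw.T+t
m=(D>0)&(np.hypot(X[...,0]-.554,X[...,1]-.172)<.035)&(X[...,2]>.12)&(X[...,2]<.13);A=X[m]
print(len(A),(A.max(0)+A.min(0))/2,np.ptp(A,0))
E
```

```text
t: 8.2
tool_pos: [0.5517, 0.1718, 0.3601]
orientation: [-1.499, 0.561, -0.558]
force: [-0.8, 0.0, -0.2]
opening: 0.0698
t: 8.7
tool_pos: [0.5518, 0.172, 0.3607]
orientation: [-1.558, 0.241, -0.239]
force: [-0.1, -0.3, -0.0]
opening: 0.0703
t 8.7 g [0.5515 0.1719 0.1937] yaw -0.306 down [-0.002 -0.001 -1.   ] q1,5,6 [0.21 1.44 0.52] F [-0.1 -0.3 -0. ] T [ 0.   -0.08 -0.02] op 0.0703
tool shift mm [ 2.4 75.7  0.9] twist -0.006
2213 [0.5548484  0.17220078 0.12456382] [0.04405944 0.04386703 0.00911145]
```

View pics/w4.png

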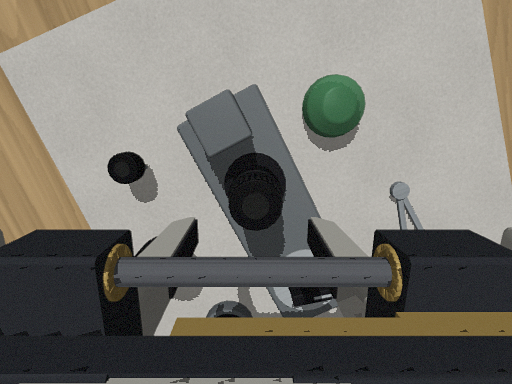

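View pics/topc3.png

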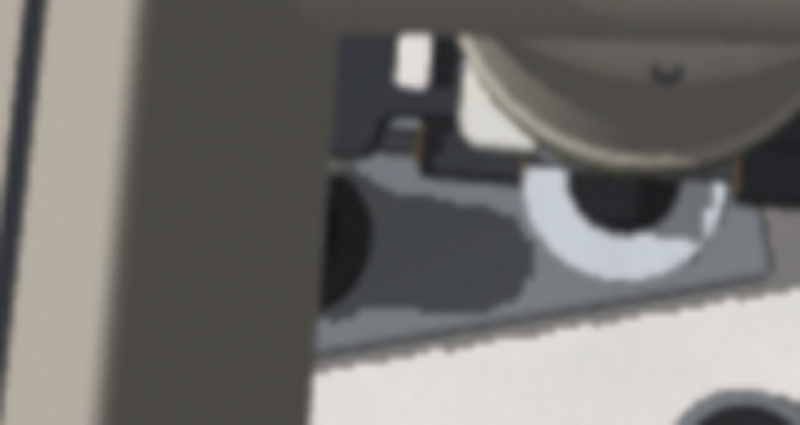

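The wrist view has the cap at (255,205), between the fingers. Depth puts its centre at (0.555, 0.172), top at 0.125 m and diameter 44 mm, so it is the middle size. I descend to z = 0.118 m, which keeps the fingertips above the collar.

```bash
python3 -m inch '[{"x":3,"y":10,"z":1,"twist":0},{"x":0,"y":20,"z":0,"twist":0},{"x":0,"y":20,"z":0,"twist":0},{"x":0,"y":15,"z":0,"twist":0},{"x":0,"y":9,"z":0,"twist":0},{"x":0,"y":0,"z":0,"twist":0},{"x":0,"y":0,"z":0,"twist":0}]'
python3 - <<'E'
from h import *
go(.5546,.1722,.118,-.3)
E
python3 -m inch '[{"x":0,"y":0,"z":0,"twist":0},{"x":0,"y":0,"z":0,"twist":0},{"x":0,"y":0,"z":0,"twist":0},{"x":0,"y":0,"z":0,"twist":0},{"x":0,"y":0,"z":0,"twist":0},{"x":0,"y":0,"z":0,"twist":0}]' -1 20
python3 - <<'E'
from h import *
go(.5546,.1722,.118,-.3)
E
```

```text
t: 9.45
tool_pos: [0.5553, 0.1725, 0.2882]
orientation: [-1.558, 0.236, -0.237]
force: [-0.6, 0.4, 0.9]
opening: 0.0701
t 9.45 g [0.5554 0.1726 0.1212] yaw -0.301 down [ 0.  0. -1.] q1,5,6 [0.21 1.31 0.51] F [-0.6  0.4  0.9] T [-0.03 -0.03  0.04] op 0.0701
tool shift mm [-0.7  3.2 -0.6] twist -0.001
t: 10.05
tool_pos: [0.5552, 0.1726, 0.2882]
orientation: [-1.558, 0.236, -0.237]
force: [-2.1, -0.2, 3.5]
opening: 0.0438
t 10.05 g [0.5553 0.1726 0.1212] yaw -0.301 down [ 0.001  0.    -1.   ] q1,5,6 [0.21 1.31 0.51] F [-2.1 -0.2  3.5] T [ 0.    0.12 -0.03] op 0.0438
tool shift mm [-0.6  3.2 -0.6] twist -0.001
```

Gripped and well centred. Now I feel for the direction, anticlockwise (negative twist) first.

```bash
python3 -m inch '[{"x":0,"y":0,"z":0,"twist":-0.05},{"x":0,"y":0,"z":0,"twist":-0.05},{"x":0,"y":0,"z":0,"twist":0}]'
python3 - <<'E'
from h import *
go(.5546,.1722,.118,-.3)
E
python3 -m inch '[{"x":0,"y":0,"z":0,"twist":-0.05},{"x":0,"y":0,"z":0,"twist":-0.05},{"x":0,"y":0,"z":0,"twist":0}]'
python3 - <<'E'
from h import *
go(.5546,.1722,.118,-.3)
E
python3 -m inch '[{"x":0,"y":0,"z":0,"twist":-0.05},{"x":0,"y":0,"z":0,"twist":-0.05},{"x":0,"y":0,"z":0,"twist":0}]'
python3 - <<'E'
from h import *
go(.5546,.1722,.118,-.3)
E
```

```text
t: 10.35
tool_pos: [0.5552, 0.1727, 0.2883]
orientation: [-1.565, 0.157, -0.158]
force: [-2.1, 1.4, 4.8]
opening: 0.0434
t 10.35 g [0.5553 0.1727 0.1213] yaw -0.2 down [ 0.001  0.    -1.   ] q1,5,6 [0.21 1.31 0.41] F [-2.1  1.4  4.8] T [0.06 0.25 0.03] op 0.0434
tool shift mm [-0.6  3.3 -0.7] twist 0.1
t: 10.65
tool_pos: [0.5547, 0.1729, 0.2882]
orientation: [-1.569, 0.08, -0.078]
force: [-5.2, 1.7, 8.3]
opening: 0.0442
t 10.65 g [0.5544 0.173  0.1212] yaw -0.101 down [-0.001  0.001 -1.   ] q1,5,6 [0.21 1.31 0.31] F [-5.2  1.7  8.3] T [ 0.28  1.11 -0.05] op 0.0442
tool shift mm [ 0.3  3.2 -0.8] twist 0.199
t: 10.95
tool_pos: [0.5547, 0.173, 0.288]
orientation: [-1.57, 0.002, 0.0]
force: [-5.1, 2.6, 6.9]
opening: 0.0435
t 10.95 g [0.5544 0.1732 0.121 ] yaw -0.001 down [-0.001  0.001 -1.   ] q1,5,6 [0.21 1.31 0.21] F [-5.1  2.6  6.9] T [ 0.47  0.87 -0.43] op 0.0435
tool shift mm [ 0.2  3.  -1. ] twist 0.299
```

At 17° the torque jumped to -0.43 Nm, which looks like the near stop. I turn clockwise and watch the torque.

```bash
python3 -m inch '[{"x":0,"y":0,"z":0,"twist":0.05},{"x":0,"y":0,"z":0,"twist":0.1},{"x":0,"y":0,"z":0,"twist":0.1},{"x":0,"y":0,"z":0,"twist":0.1},{"x":0,"y":0,"z":0,"twist":0.1},{"x":0,"y":0,"z":0,"twist":0}]'
python3 - <<'E'
from h import *
go(.5546,.1722,.118,-.3)
E
python3 -m inch '[{"x":0,"y":0,"z":0,"twist":0.1},{"x":0,"y":0,"z":0,"twist":0.1},{"x":0,"y":0,"z":0,"twist":0.1},{"x":0,"y":0,"z":0,"twist":0}]'
python3 - <<'E'
from h import *
go(.5546,.1722,.118,-.3)
E
```

```text
t: 11.55
tool_pos: [0.5552, 0.1726, 0.288]
orientation: [-1.541, 0.356, -0.356]
force: [-0.2, 1.0, 3.8]
opening: 0.0437
t 11.55 g [0.5553 0.1726 0.121 ] yaw -0.454 down [ 0.001  0.    -1.   ] q1,5,6 [0.21 1.31 0.67] F [-0.2  1.   3.8] T [0.02 0.05 0.03] op 0.0437
tool shift mm [-0.5  3.  -0.7] twist -0.154
t: 11.95
tool_pos: [0.5552, 0.1725, 0.288]
orientation: [-1.49, 0.587, -0.587]
force: [-0.6, 0.4, 4.0]
opening: 0.0432
t 11.95 g [0.5553 0.1725 0.121 ] yaw -0.751 down [ 0.  0. -1.] q1,5,6 [0.21 1.31 0.96] F [-0.6  0.4  4. ] T [0.01 0.11 0.02] op 0.0432
tool shift mm [-0.3  3.  -0.7] twist -0.451
```

It turns freely clockwise, so that way loosens it. I continue to the stop in small steps.

```bash
for i in 1; do python3 -m inch '[{"x":0,"y":0,"z":0,"twist":0.1},{"x":0,"y":0,"z":0,"twist":0.05},{"x":0,"y":0,"z":0,"twist":0}]'; done
python3 - <<'E'
from h import *
go(.5546,.1722,.118,-.3)
E
python3 -m inch '[{"x":0,"y":0,"z":0,"twist":0.05},{"x":0,"y":0,"z":0,"twist":0.05},{"x":0,"y":0,"z":0,"twist":0}]'
python3 - <<'E'
from h import *
go(.5546,.1722,.118,-.3)
E
python3 -m inch '[{"x":0,"y":0,"z":0,"twist":0.05},{"x":0,"y":0,"z":0,"twist":0.05},{"x":0,"y":0,"z":0,"twist":0}]'
python3 - <<'E'
from h import *
go(.5546,.1722,.118,-.3)
E
```

```text
t: 12.25
tool_pos: [0.5553, 0.1725, 0.288]
orientation: [-1.454, 0.7, -0.701]
force: [-0.5, 0.8, 4.6]
opening: 0.0436
t 12.25 g [0.5554 0.1725 0.121 ] yaw -0.898 down [ 0.001  0.    -1.   ] q1,5,6 [0.21 1.31 1.11] F [-0.5  0.8  4.6] T [0.06 0.01 0.01] op 0.0436
tool shift mm [-0.2  3.  -0.8] twist -0.598
t: 12.55
tool_pos: [0.5552, 0.1729, 0.288]
orientation: [-1.426, 0.777, -0.777]
force: [0.4, 4.5, 4.6]
opening: 0.0434
t 12.55 g [0.5553 0.1731 0.121 ] yaw -0.998 down [ 0.001  0.001 -1.   ] q1,5,6 [0.21 1.31 1.21] F [0.4 4.5 4.6] T [ 0.67 -0.03  0.05] op 0.0434
tool shift mm [ 0.4  3.  -1.1] twist -0.698
t: 12.85
tool_pos: [0.5548, 0.1727, 0.2879]
orientation: [-1.397, 0.854, -0.853]
force: [-2.8, 1.6, 6.6]
opening: 0.0435
t 12.85 g [0.5546 0.1727 0.1209] yaw -1.097 down [-0.001  0.    -1.   ] q1,5,6 [0.21 1.31 1.31] F [-2.8  1.6  6.6] T [0.39 0.64 0.41] op 0.0435
tool shift mm [ 0.4  2.9 -0.2] twist -0.797
```

Dead stop at yaw of about -1.0 (+0.41 Nm). The travel between the two stops is about 1 rad, as described. I regrip to take off the rubbing, then lift.

```bash
python3 -m inch '[{"x":0,"y":0,"z":0,"twist":0},{"x":0,"y":0,"z":0,"twist":0},{"x":0,"y":0,"z":0,"twist":0}]' 0.2 25; python3 -m inch '[{"x":0,"y":1,"z":0,"twist":0},{"x":0,"y":0,"z":0,"twist":0},{"x":0,"y":0,"z":0,"twist":0},{"x":0,"y":0,"z":0,"twist":0},{"x":0,"y":0,"z":0,"twist":0}]' -1 25;python3 - <<'E'
from h import *
go(.5546,.1722,.118,-.3)
E
python3 -m inch '[{"x":0,"y":-2,"z":0,"twist":0},{"x":0,"y":-3,"z":0,"twist":0},{"x":0,"y":0,"z":0,"twist":0}]'
python3 - <<'E'
from h import *
go(.5546,.1722,.118,-.3)
E
```

```text
t: 13.15
tool_pos: [0.5549, 0.1722, 0.2871]
orientation: [-1.397, 0.856, -0.855]
force: [-0.9, -0.3, -0.1]
opening: 0.0558
t: 13.65
tool_pos: [0.5549, 0.1726, 0.2865]
orientation: [-1.396, 0.857, -0.856]
force: [-1.1, 0.9, -1.4]
opening: 0.0435
t 13.65 g [0.5548 0.1726 0.1195] yaw -1.101 down [-0.001  0.    -1.   ] q1,5,6 [0.21 1.31 1.31] F [-1.1  0.9 -1.4] T [0.2  0.13 0.05] op 0.0435
tool shift mm [ 0.2  1.5 -0.4] twist -0.801
t: 13.95
tool_pos: [0.5552, 0.1726, 0.2924]
orientation: [-1.395, 0.856, -0.857]
force: [-0.4, 0.8, 0.2]
opening: 0.0437
t 13.95 g [0.5553 0.1726 0.1254] yaw -1.101 down [ 0.001  0.    -1.   ] q1,5,6 [0.21 1.32 1.31] F [-0.4  0.8  0.2] T [ 0.25  0.33 -0.02] op 0.0437
tool shift mm [ 0.1  7.4 -0.8] twist -0.801
```

```bash
python3 -m inch '[{"x":0,"y":-5,"z":0,"twist":0},{"x":0,"y":-8,"z":0,"twist":0},{"x":0,"y":-10,"z":0,"twist":0},{"x":0,"y":-10,"z":0,"twist":0},{"x":0,"y":-10,"z":0,"twist":0},{"x":0,"y":-6,"z":0,"twist":0},{"x":0,"y":0,"z":0,"twist":0},{"x":0,"y":0,"z":0,"twist":0},{"x":0,"y":0,"z":0,"twist":0},{"x":0,"y":0,"z":0,"twist":0}]'
python3 - <<'E'
from h import *
go(.5546,.1722,.118,-.3)
grab('wrist','w5');grab('scene','s5');grab('top','t5');crop('s5',150,350,80,280,3,'s5c')
E
```

```text
t: 14.95
tool_pos: [0.5549, 0.1724, 0.34]
orientation: [-1.396, 0.857, -0.856]
force: [-0.8, -0.4, -0.7]
opening: 0.0437
t 14.95 g [0.5547 0.1724 0.173 ] yaw -1.101 down [-0.001 -0.    -1.   ] q1,5,6 [0.21 1.4  1.31] F [-0.8 -0.4 -0.7] T [-0.02 -0.01 -0.04] op 0.0437
tool shift mm [ 0.2 55.  -0.1] twist -0.801
```

View pics/w5.png

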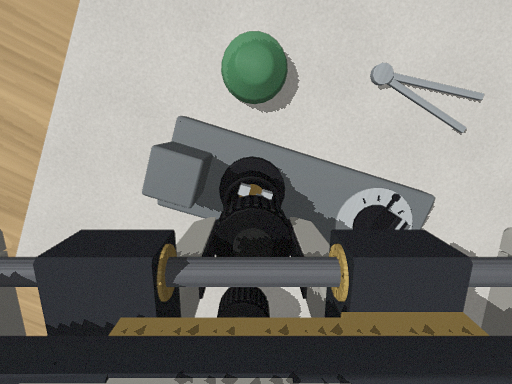

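View pics/s5c.png

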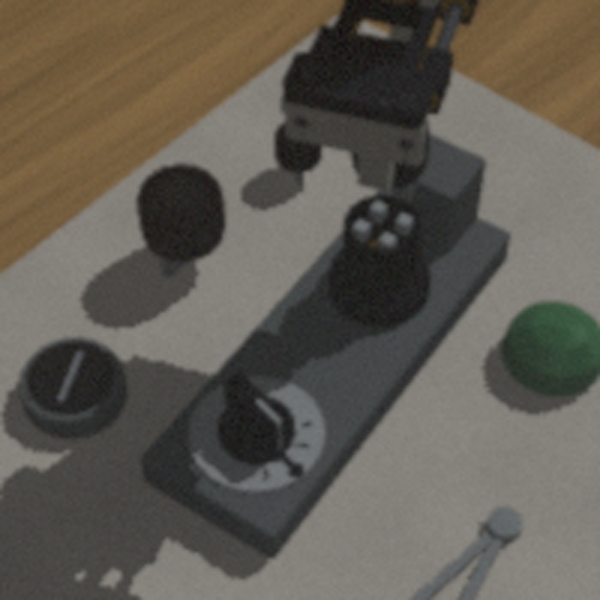

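The wrist view shows the torch mouth open at (255,190) and the cap held in the jaws at (250,235). The scene view shows the pointer on the dot, the cap's stem hanging clear above the torch and the bystanders in place. One more check of the cap height and the selector angle.

Run:
```python
from h import *
c,s=load('w5');D=c['depth'];vv,uu=np.mgrid[:384,:512];Rw,t=pose(c,s)
X=np.stack([(uu-c['cx'])/c['fx']*D,(vv-c['cy'])/c['fy']*D,D],-1)@Rw.T+t
m=(D>0)&(np.hypot(X[...,0]-.5547,X[...,1]-.1724)<.015)&(X[...,2]<.2)
h,e=np.histogram(X[m][:,2],np.arange(.05,.2,.005));print({round(a,3):int(b) for a,b in zip(e,h) if b})
crop('w5',320,440,170,235,6,'w5c')
print(robot.read_state()['t'])
for b,(u,v) in {'compass top0':(284,259)}.items(): pass
a,_=load('scene0');b,_=load('s5');d=np.abs(a['color'].astype(int)-b['color']).sum(2)
for n,(u,v) in dict(compass=(174,209),weight=(335,196),div=(300,275)).items(): print(n,d[v-18:v+18,u-20:u+20].mean())
```

```text
{np.float64(0.06): 1, np.float64(0.065): 223, np.float64(0.085): 6, np.float64(0.09): 33, np.float64(0.095): 61, np.float64(0.175): 828, np.float64(0.18): 807}
15.1
compass 28.46875
weight 21.708333333333332
div 31.075
```

View pics/w5c.png

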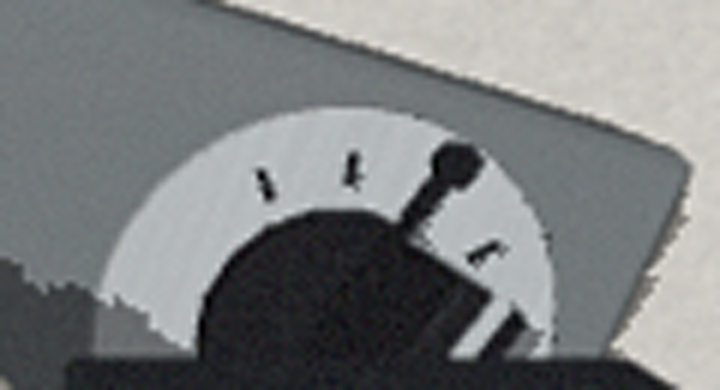

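The cap top is at about 0.180 m, so its underside is at about 0.150 m. I check the pointer by projecting it at off, because of the parallax.

Run:
```python
from h import *
c,s=load('w5')
o=np.array([.5784,.0347]);
for a in(.5,1.,1.5):
    g=.912-a
    for r in(.01,.022):
        u,v=proj(c,s,[*(o+r*np.array([np.cos(g),np.sin(g)])),.068]);print(a,r,((u-320)*6).round(),((v-170)*6).round())
```

```text
0.5 0.01 419.0 343.0
0.5 0.022 432.0 272.0
1.0 0.01 447.0 352.0
1.0 0.022 495.0 292.0
1.5 0.01 465.0 373.0
1.5 0.022 535.0 338.0
```

The line seen from (460,355) to (505,305) matches the projection for 1.0 rad. I hand the job in.

Run:
```python
from h import *
s=robot.read_state();print(s['t'],s['force'].round(1),s['opening'],abs(s['dq']).max())
print(robot.close_job())
```

```text
15.1 [ 0.2 -0.5 -1.2] 0.04348069431441742 0.0032954329120919172
the job is handed in; nothing more can be done
None
```

I turned the selector clockwise by about 1 rad to off, then took the cap off the torch. The job is handed in with the cap still in the gripper; no verdict was reported.

- **Thread:** Turned anticlockwise, the cap met a stop by about 17° (-0.43 Nm). Clockwise it turned freely to its other stop (+0.41 Nm), about 1 rad from the first. So clockwise loosens it. I regripped there to take off the rubbing, then lifted it straight out.
- **Cap at hand-in:** It was still, with its underside about 0.15 m above the table. The gripper opening was 43.5 mm under a 25 N grip command. I did not measure its tilt, but it looked upright in the pictures. I handed in at 15.1 s of the 58 s allowed.
- **Selector:** In the last wrist picture the pointer line first looked shifted to one side of the off mark. Projecting where it should appear showed that this is parallax: the line fits 1.0 rad and neither neighbouring detent.
- **Bystanders:** The compass, dividers and paperweight looked unmoved in the final scene view. I also compared the pictures from before and after by pixel, but that showed nothing useful because the lighting and shadows had changed.
- **Refused moves:** My first two move commands were refused because their rows lacked some keys. The arm did not move.

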